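Put returned lock stock back in its specimen trays

TASK

Sort the five loose pieces of lock hardware on the bench into the three blue trays: each piece goes into the tray whose far ledge carries a fixed specimen of the same kind, one piece to a bay (either bay will do). Set each piece down flat on the bay's floor, the same way up as it lay on the bench (the door knob standing on its rose), without dropping or tossing it, and leave the oil bottle and the screwdriver where they are.

Things in the scene. Friction and masses are not known exactly. Their poses are not given: they have to be found in the camera images.
- padlock_1: loose padlock lying flat: brass block 36 (x) x 40 (y) x 16 mm thick, steel U shackle (7 mm bar, 33 mm wide) out of the block's +x face. Origin: centre of the block's underside; the padlock reaches from x = -18 to +48 mm; z up. Grip the block across its 40 mm (y). 0.14 to 0.28 kg
- padlock_2: second loose padlock, the same in all as padlock_1
- cylinder_1: loose door-lock cylinder of oval section lying on its flat side: nickel-steel, 64 long (x), 33 wide (y), 17 mm thick, a small brass cam and dark slot in the middle. Origin: centre of the underside; z up. Grip across its 33 mm (y). 0.12 to 0.24 kg
- cylinder_2: second loose door-lock cylinder, the same in all as cylinder_1
- knob: loose brass door knob standing on its round rose (50 mm diameter, 6 thick); neck 18 mm diameter; round head 42 mm diameter, full width from 24 to 37 mm up, top at 44 mm. Origin: centre of the rose's underside; z up. Grip the head. 0.15 to 0.31 kg
- tray_padlocks: padlock tray: fixed, blue plastic, 118 (x) x 190 (y) x 18 mm high, walls 4, floor 4 mm thick. A divider 6 mm thick, as high as the walls, along y = 0 makes two bays, each 110 (x) x 88 (y) mm, centred at y = -47 and +47 mm. On a ledge beyond its far (+x) wall a fixed padlock as specimen. Origin: under the middle of the two bays, at bench height; z up. Turned up to 0.1 rad from square to the robot
- tray_cylinders: cylinder tray: same sizes, frame and bays as tray_padlocks; its specimen is a fixed oval lock cylinder. The ledge of every tray is 10 mm high, from x = 59 to 115 mm, all 190 mm wide; the specimen stands in its middle, 87 mm beyond the tray's origin
- tray_knobs: door-knob tray: same sizes, frame, bays and ledge as tray_padlocks; its specimen is a fixed door knob on its rose, top 54 mm above the bench (specimens in the other trays: 26 and 27 mm)
- oil_bottle: bystander, leave alone: white plastic oil bottle with red cap, 44 mm diameter, 110 mm tall, standing to the left of the work. Origin: centre of its underside
- screwdriver: bystander, leave alone: screwdriver lying to the right of the work, its long axis x, handle to -x
Things that resemble listed ones, but are neither listed nor needed, are in the scene too. There is more than one size of the knob; the job needs the smaller. Leave any red look-alike of the cylinder_2 alone.

How it is judged:
By the outcome, as a careful person would: the job done as asked, in the order asked, and still so for the second after the job is handed in, with the robot touching nothing.
It also fails if it takes over 104 s, if anything falls off the work surface, if the arm or the gripper's body presses on something with over 40 N, if the wrist force passes 120 N, or if a joint passes its speed limit or range.

ROBOT

A 6-joint arm with a two-finger parallel gripper is mounted at the origin on the work surface. World frame = base frame: x ahead of the robot, y to its left, z up, the work surface at z = 0. Lengths are in m, angles in rad, forces in N, time in s.
With the tool pointing down it reaches from about 0.35 to 0.85 m from the base axis. Payload 8.1 kg.
Tool frame: the origin (TCP) lies on the mounting face of the last link; the fingertips stand 186 mm ahead of it and the grasp point (between the pads) lies 167 mm ahead of it (robot.finger_overhang is the distance from the TCP to the fingertips, in m); z points along the fingers, y is the line along which they close (so a half turn about z gives the same grasp; the last joint's range is limited). The gripper opens to 93 mm and grips with 3 to 60 N. Pads are 15 mm wide; open, the fingers measure 128 mm over their backs; the gripper's body (75 mm by 188 mm) begins 65 mm behind the grasp point.
Start: joints at [-1.208, 0.13, 1.488, -0, 1.523, -0.085], TCP at [0.26, -0.541, 0.405] pointing down, gripper open.
Joint ranges: [-2.96, 2.96], [-0.89, 2.26], [0.02, 2.5], [-1.34, 4.48], [0, 2.73], [-2.66, 2.66]. Speed limits (rad/s): [2.39, 2.39, 2.79, 3.14, 3.14, 3.14].

INTERFACE

Orientations are given as a rotation vector (axis times angle).
In Python, from plant import readout, read_camera, get_calibration, job, robot gives the robot as it stands.
- The arm moves only by the shell command python3 -m handwheel 'ROWS' [FORCE]. ROWS is JSON, a list of rows, each a list of 5 numbers: the shift along the world's x, y, z in cm, then the turn about the world's z in rad, then the closure, from 0 (fully open) to 1 (shut). In form: [[tx, ty, tz, spin, gripper], ...]. A call has 1 to 10 rows; each row shifts and turns the commanded pose from where the row before left it; what a row does not reach is not made up. A row lasts 1/8 s, in which the tool goes at most 62.5 mm and 10.7 degrees, less where a joint would pass 70% of its speed; a pose out of reach is approached as far as the arm can. A call is refused whole if a number of a shift passes 6.25 or a number of a turn 0.188, either way. A call with a gripper value outside its range is refused whole. The fingers move at their own pace and stop on an object; FORCE is the grip in N (left out, the last holds). Time passes only in rows, so rows that do not move let the fingers close. It gives the time, the measured TCP pose, the force, the opening and the grip force at its end, in the units of the state.
- readout.read_state(): the state, without advancing time (a new reading comes with each control period).
- read_camera(name): name is "scene" or "top" or "wrist"; returns the picture (420x560x3 uint8, red, green, blue); there is no depth.
- get_calibration(name): a dict with "fovy" (degrees; the focal length in pixels is half the picture's height over the tangent of half this angle, whatever the lens; pixels are square), "cx", "cy" (the principal point, pixels), "pose" (4x4, takes a point from camera to world coordinates). Camera axes: x right, y down, z forward; pixel columns grow to the right and rows downward; lengths in m; the calibration is good to about 2 mm. A picture is of the moment at which its call begins: read the wrist's pose just before it. get_calibration takes no time and is no camera call; for the wrist camera it gives the pose at the moment of the call.
- job.close_job(): hands the job in; it is judged then, once.
The state is a dict: "t": time; "q": joint angles; "dq": joint speeds; "joint_torque": joint torques, N m; "tool_pos": TCP position; "orientation": TCP orientation; "force": force on the tool from outside, world axes, zero at the start; "wrist_torque": the same for the moment, N m; "opening": finger opening in m; "gripper_force": force on a finger pad.
Only numpy, scipy, OpenCV 4.12 (cv2) and the standard library are available. Lean on these libraries where they do the work, as an engineer would, in place of code of your own. Each camera call takes 0.05 s, during which the arm holds its last target. There are 200 camera calls.

## Working session

There is one attempt and no reset: what is moved stays moved. The work goes in short steps, Python scripts to look and compute and a shell command to move; the robot and the scene stay as the last step left them, time stands still between calls to the robot, and variables do not carry over. Pictures are saved under pics/ and viewed, at most 14 in all, crops included, and the job is handed in when it is done.

```bash
mkdir -p pics; ls
python3 - <<'E'
from plant import readout, read_camera, get_calibration
import cv2
for n in("scene","top","wrist"):
    c=get_calibration(n);print(n,{k:(v if k!='pose' else [[round(x,4) for x in r] for r in v]) for k,v in c.items()})
    im=read_camera(n);cv2.imwrite(f"pics/{n}0.png",im[...,::-1])
print(readout.read_state())
E
```

```text
pics
scene {'fovy': 56.427242828761706, 'cx': 279.0286639936852, 'cy': 211.48054629606506, 'pose': [[np.float64(0.4602), np.float64(0.6761), np.float64(-0.5754), np.float64(1.1895)], [np.float64(0.8878), np.float64(-0.3473), np.float64(0.3021), np.float64(-0.3731)], [np.float64(0.0044), np.float64(-0.6498), np.float64(-0.7601), np.float64(0.9274)], [np.float64(0.0), np.float64(0.0), np.float64(0.0), np.float64(1.0)]]}
top {'fovy': 43.95562543478135, 'cx': 275.7030172500792, 'cy': 213.7491285766631, 'pose': [[np.float64(0.001), np.float64(-0.9984), np.float64(0.0565), np.float64(0.399)], [np.float64(-1.0), np.float64(-0.0011), np.float64(-0.0027), np.float64(0.0091)], [np.float64(0.0028), np.float64(-0.0565), np.float64(-0.9984), np.float64(1.4559)], [np.float64(0.0), np.float64(0.0), np.float64(0.0), np.float64(1.0)]]}
wrist {'fovy': 67.8306975821221, 'cx': 277.8803301380511, 'cy': 211.1057052966726, 'pose': [[np.float64(0.4318), np.float64(-0.8732), np.float64(-0.2261), np.float64(0.3216)], [np.float64(-0.902), np.float64(-0.419), np.float64(-0.1044), np.float64(-0.5103)], [np.float64(-0.0036), np.float64(0.249), np.float64(-0.9685), np.float64(0.3833)], [np.float64(0.0), np.float64(0.0), np.float64(0.0), np.float64(1.0)]]}
{'t': 0.15, 'q': array([-1.20841153e+00,  1.31011038e-01,  1.48903142e+00, -9.82856807e-06,
        1.52298554e+00, -8.53869638e-02]), 'dq': array([-7.51555430e-04, -2.06115969e-03, -3.42317053e-03,  1.02572634e-03,
       -7.73058982e-05, -1.66645321e-04]), 'joint_torque': array([ 1.42929053e-03, -5.60472107e+01, -4.92338026e+01,  7.68377166e-02,
        3.05670511e-02, -1.27510357e-04]), 'tool_pos': array([ 0.25973949, -0.54067576,  0.40391302]), 'orientation': array([-3.06180002e+00, -6.97182392e-01,  3.26391276e-04]), 'force': array([-0.4991722 ,  0.85870661, -0.31692669]), 'wrist_torque': array([-0.03099788, -0.0288612 , -0.00328272]), 'gripper_force': 0.0, 'opening': 0.09281241285586474}
```

View pics/top0.png

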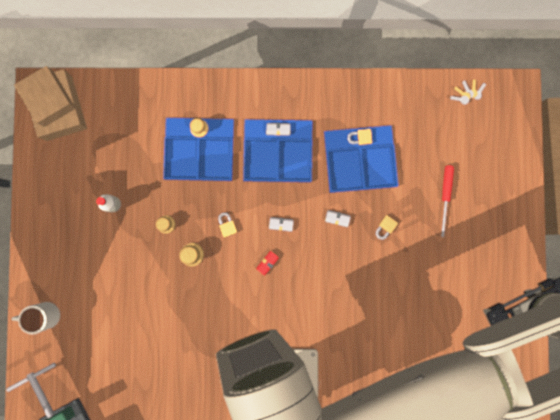

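View pics/scene0.png

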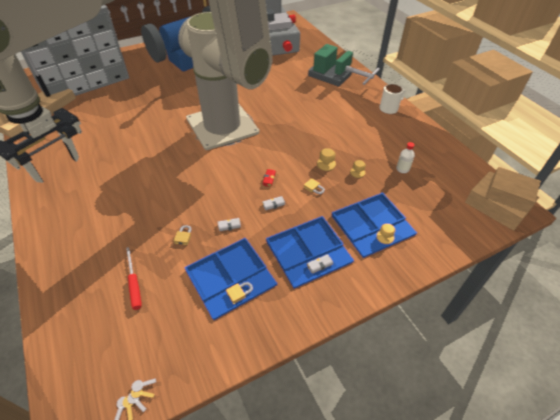

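```bash
cat > h.py <<'E'
import numpy as np, cv2
from scipy.spatial.transform import Rotation as R
from plant import readout, read_camera, get_calibration
def shot(name,fn):
    c=get_calibration(name); im=read_camera(name); cv2.imwrite(fn,im[...,::-1])
    np.savez(fn[:-4],fovy=c['fovy'],cx=c['cx'],cy=c['cy'],pose=np.array(c['pose'],float)); return im
def ray(fn,u,v):
    c=np.load(fn[:-4]+'.npz'); f=210/np.tan(np.radians(c['fovy'])/2)
    d=c['pose'][:3,:3]@[(u-c['cx'])/f,(v-c['cy'])/f,1]; return c['pose'][:3,3],d/np.linalg.norm(d)
def plane(fn,u,v,z):
    o,d=ray(fn,u,v); return o+d*(z-o[2])/d[2]
def proj(fn,P):
    c=np.load(fn[:-4]+'.npz'); f=210/np.tan(np.radians(c['fovy'])/2)
    p=c['pose'][:3,:3].T@(np.array(P)-c['pose'][:3,3]); return p[:2]/p[2]*f+[c['cx'],c['cy']]
def tri(a,b):  # a,b=(fn,u,v) -> point, miss distance
    (o1,d1),(o2,d2)=ray(*a),ray(*b)
    s=np.linalg.lstsq(np.c_[d1,-d2],o2-o1,rcond=None)[0]; p,q=o1+s[0]*d1,o2+s[1]*d2
    return (p+q)/2,np.linalg.norm(p-q)
def state():
    s=readout.read_state(); m=R.from_rotvec(s['orientation']).as_matrix()
    print('t',round(s['t'],2),'pos',s['tool_pos'].round(4),'yaw',round(float(np.arctan2(m[1,0],m[0,0])),3),'q6',round(s['q'][5],2),'F',s['force'].round(1),'open',round(s['opening'],4),'grip',round(s['gripper_force'],1)); return s
E
python3 -m handwheel '[[2,4,0,0,0],[2,4,0,0,0],[2,4,0,0,0],[2,4,0,0,0],[2,4,0,0,0],[2,4,0,0,0],[2,4,0,0,0],[2,4,0,0,0],[0,0,0,0,0],[0,0,0,0,0]]'
python3 - <<'E'
from h import *
state(); shot('wrist','pics/w1.png')
E
python3 -m handwheel '[[0,4,0,0,0],[0,4,0,0,0],[0,4,0,0,0],[0,4,0,0,0],[0,4,0,0,0],[0,4,0,0,0],[0,0,0,0,0],[0,0,0,0,0]]'
python3 - <<'E'
from h import *
state(); shot('wrist','pics/w2.png')
E
```

```text
t: 1.4
tool_pos: [0.4197, -0.221, 0.4046]
orientation: [3.063, 0.699, -0.001]
force: [0.1, -0.4, 0.4]
opening: 0.0927
gripper_force: 0.0
t 1.4 pos [ 0.4197 -0.221   0.4046] yaw 0.449 q6 0.53 F [ 0.1 -0.4  0.4] open 0.0927 grip 0.0
t: 2.45
tool_pos: [0.4199, 0.0181, 0.4047]
orientation: [3.063, 0.696, -0.0]
force: [-1.2, -0.8, -0.2]
opening: 0.093
gripper_force: 0.0
t 2.45 pos [0.4199 0.0181 0.4047] yaw 0.447 q6 1.04 F [-1.2 -0.8 -0.2] open 0.093 grip 0.0
```

```bash
python3 -m handwheel '[[0,4,0,0,0],[0,4,0,0,0],[0,4,0,0,0],[0,4,0,0,0],[0,4,0,0,0],[0,0,0,0,0],[0,0,0,0,0]]'
python3 - <<'E'
from h import *
state(); shot('wrist','pics/w3.png')
E
```

```text
t: 3.38
tool_pos: [0.4203, 0.2179, 0.4045]
orientation: [3.063, 0.696, -0.001]
force: [0.4, -0.0, 0.1]
opening: 0.0932
gripper_force: 0.0
t 3.38 pos [0.4203 0.2179 0.4045] yaw 0.447 q6 1.49 F [ 0.4 -0.   0.1] open 0.0932 grip 0.0
```

View pics/w1.png

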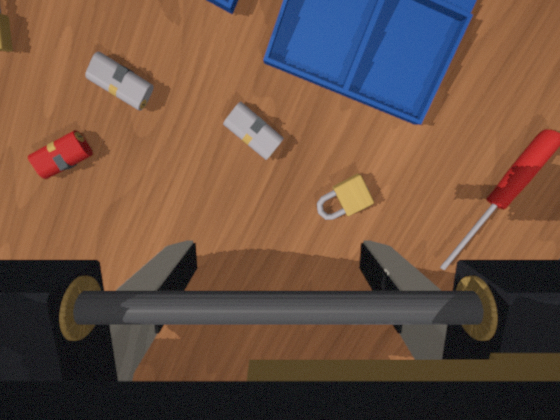

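View pics/w2.png

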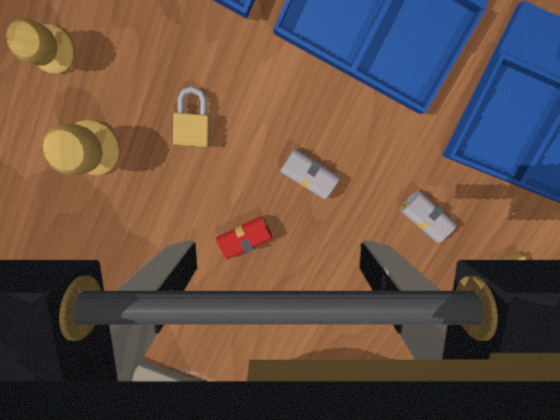

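View pics/w3.png

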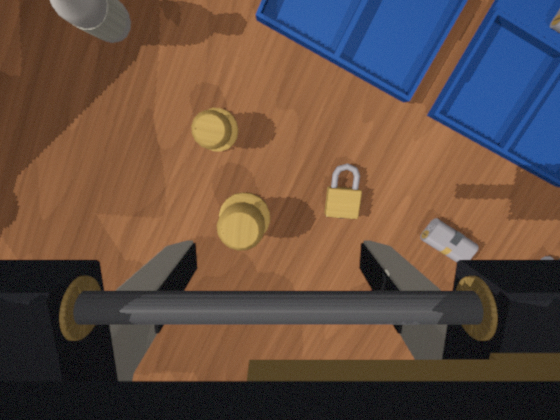

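```bash
python3 -m handwheel '[[3,-3,0.5,-0.15,0],[3,-3,0.5,-0.15,0],[3,-3,0.5,-0.147,0],[3,-3,0.5,0,0],[0,0,0,0,0],[0,0,0,0,0]]'
python3 - <<'E'
from h import *
state(); shot('wrist','pics/w4.png')
E
python3 -m handwheel '[[0,-5,0,0,0],[0,-5,0,0,0],[0,-5,0,0,0],[0,-5,0,0,0],[0,-5,0,0,0],[0,0,0,0,0],[0,0,0,0,0]]'
python3 - <<'E'
from h import *
state(); shot('wrist','pics/w5.png')
# montage side by side scaled
a=cv2.imread('pics/w4.png')[:300];b=cv2.imread('pics/w5.png')[:300]
cv2.imwrite('pics/m45.png',np.vstack([a,b]))
E
```

```text
t: 4.18
tool_pos: [0.5396, 0.0982, 0.4245]
orientation: [-3.141, 0.002, 0.001]
force: [-0.1, -0.1, 0.7]
opening: 0.0933
gripper_force: 0.0
t 4.17 pos [0.5396 0.0982 0.4245] yaw -0.001 q6 1.66 F [-0.1 -0.1  0.7] open 0.0933 grip 0.0
t: 5.1
tool_pos: [0.5396, -0.15, 0.4247]
orientation: [-3.141, -0.002, 0.0]
force: [0.9, 0.6, -0.5]
opening: 0.0925
gripper_force: 0.0
t 5.1 pos [ 0.5396 -0.15    0.4247] yaw 0.001 q6 1.21 F [ 0.9  0.6 -0.5] open 0.0925 grip 0.0
```

View pics/m45.png

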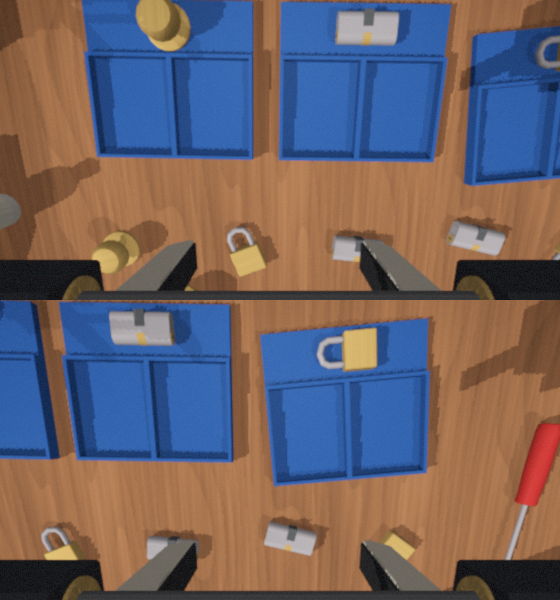

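Run:
```python
from h import *
for n in (1,2,3,4,5):
    fn=f'pics/w{n}.png'; im=cv2.imread(fn); h=cv2.cvtColor(im,cv2.COLOR_BGR2HSV); H,S,V=[h[...,i].astype(int) for i in range(3)]
    ok=np.ones(H.shape,bool); ok[242:]=0
    M={'brass':(H>=18)&(H<=32)&(S>90)&(V>100),'grey':(S<60)&(V>90),'blue':(H>100)&(H<125)&(S>120)}
    for k,m in M.items():
        m=(m&ok).astype(np.uint8)*255
        m=cv2.morphologyEx(m,cv2.MORPH_OPEN,np.ones((3,3)))
        if k!='brass': m=cv2.morphologyEx(m,cv2.MORPH_CLOSE,np.ones((9,9)))
        for c in cv2.findContours(m,cv2.RETR_EXTERNAL,cv2.CHAIN_APPROX_NONE)[0]:
            a=cv2.contourArea(c)
            if a<250: continue
            if k=='blue':
                if n<4: continue
                p=cv2.approxPolyDP(c,6,True)[:,0]; print(n,k,int(a),p.tolist())
            else:
                z=.016 if k=='brass' else .017
                b=cv2.boxPoints(cv2.minAreaRect(c)); W=np.array([plane(fn,*p,z)[:2] for p in b])
                e=W[1]-W[0],W[2]-W[1]; i=np.argmax([np.linalg.norm(x) for x in e])
                print(n,k,int(a),'px',b.mean(0).round(1),'xy',W.mean(0).round(4),'size',[round(np.linalg.norm(x)*1e3,1) for x in e],'long axis ang',round(np.degrees(np.arctan2(e[i][1],e[i][0]))%180,1))
```

```text
1 brass 976 px [353.  194.5] xy [ 0.4531 -0.3035] size [np.float64(35.8), np.float64(42.2)] long axis ang 55.1
1 grey 279 px [328.6 206.9] xy [ 0.4271 -0.2839] size [np.float64(28.9), np.float64(32.6)] long axis ang 55.0
1 grey 1550 px [252.7 130.2] xy [ 0.4691 -0.1644] size [np.float64(32.2), np.float64(64.4)] long axis ang 76.8
1 grey 1730 px [117.3  79.9] xy [ 0.4535 -0.0084] size [np.float64(32.3), np.float64(68.1)] long axis ang 84.2
2 brass 3002 px [ 81. 147.] xy [0.3662 0.2464] size [np.float64(86.2), np.float64(61.8)] long axis ang 115.5
2 brass 1089 px [190.5 129.5] xy [0.4395 0.1393] size [np.float64(39.4), np.float64(36.5)] long axis ang 115.5
2 brass 831 px [57.8 50.2] xy [0.4548 0.2985] size [np.float64(48.7), np.float64(34.0)] long axis ang 3.0
2 brass 1321 px [27.5 41. ] xy [0.4496 0.3302] size [np.float64(43.2), np.float64(43.3)] long axis ang 15.1
2 grey 1335 px [427.8 217. ] xy [ 0.4681 -0.1605] size [np.float64(32.0), np.float64(71.7)] long axis ang 76.0
2 grey 1386 px [309.6 174. ] xy [ 0.4529 -0.0065] size [np.float64(32.0), np.float64(64.9)] long axis ang 84.2
2
[... 1468 characters left out ...]
52, 157], [252, 0], [172, 0], [191, 23], [189, 40], [175, 52], [156, 48], [140, 30], [137, 0]]
5 brass 1239 px [359.3  49.1] xy [ 0.697  -0.2406] size [np.float64(37.7), np.float64(41.9)] long axis ang 8.4
5 grey 667 px [290.  231.5] xy [ 0.4807 -0.1642] size [np.float64(64.6), np.float64(26.0)] long axis ang 90.0
5 grey 363 px [329.7  52.2] xy [ 0.6937 -0.2071] size [np.float64(28.8), np.float64(33.2)] long axis ang 5.3
5 grey 1867 px [140.   27.8] xy [0.7186 0.0049] size [np.float64(33.7), np.float64(68.8)] long axis ang 88.9
5 blue 24112 [[427, 19], [261, 35], [274, 184], [425, 171]]
5 blue 25884 [[60, 0], [78, 159], [232, 160], [228, 5]]
5 blue 7299 [[0, 0], [0, 157], [57, 157], [34, 0]]
```

Run:
```python
from h import *
w=lambda n:f'pics/w{n}.png'
P={'cylA':((1,117.3,79.9),(2,309.6,174)),'cylB':((1,252.7,130.2),(2,427.8,217)),'padL':((2,190.5,129.5),(3,342.8,202.6)),
'padLsh':((2,192,100.5),(3,345.5,176)),'trayC L':((4,280,159),(5,78,159)),'trayC R':((4,432,161),(5,232,160)),'trayP nearL':((4,466,183),(5,274,184)),
'padSpec grey':((4,548.5,51.5),(5,329.7,52.2))}
for k,(a,b) in P.items():
    p,e=tri((w(a[0]),*a[1:]),(w(b[0]),*b[1:])); print(k,p.round(4),'miss',round(e,4))
for n,pts in {4:[(98,157),(252,158),(280,159),(432,161),(466,183)],5:[(78,160),(232,161),(274,184),(427,172)]}.items():
    for p in pts: print(n,p,plane(w(n),*p,.018)[:2].round(4))
a=cv2.imread(w(2))[0:190,0:220];b=cv2.imread(w(3))[80:270,160:380]
cv2.imwrite('pics/kn.png',cv2.resize(np.vstack([a,b]),None,fx=1.55,fy=1.55,interpolation=cv2.INTER_CUBIC))
t=np.vstack([cv2.resize(x,(660,570)) for x in(a,)])
cv2.imwrite('pics/kn.png',np.hstack([cv2.resize(a,(396,342),interpolation=2),cv2.resize(b,(396,342),interpolation=2)]))
```

```text
cylA [ 0.4532 -0.0066  0.0141] miss 0.0006
cylB [ 0.4686 -0.1635  0.0107] miss 0.0009
padL [0.4393 0.1404 0.0119] miss 0.0001
padLsh [0.4693 0.1518 0.0071] miss 0.0002
trayC L [0.5743 0.0968 0.0176] miss 0.0002
trayC R [ 0.5718 -0.0915  0.0134] miss 0.0019
trayP nearL [ 0.5414 -0.1434  0.0041] miss 0.0006
padSpec grey [ 0.694  -0.2072  0.0159] miss 0.0004
4 (98, 157) [0.5771 0.3194]
4 (252, 158) [0.5755 0.1311]
4 (280, 159) [0.5742 0.0968]
4 (432, 161) [ 0.5713 -0.0893]
4 (466, 183) [ 0.544  -0.1349]
5 (78, 160) [0.5732 0.0968]
5 (232, 161) [ 0.572  -0.0921]
5 (274, 184) [ 0.5435 -0.1436]
5 (427, 172) [ 0.5585 -0.3327]
```

View pics/kn.png

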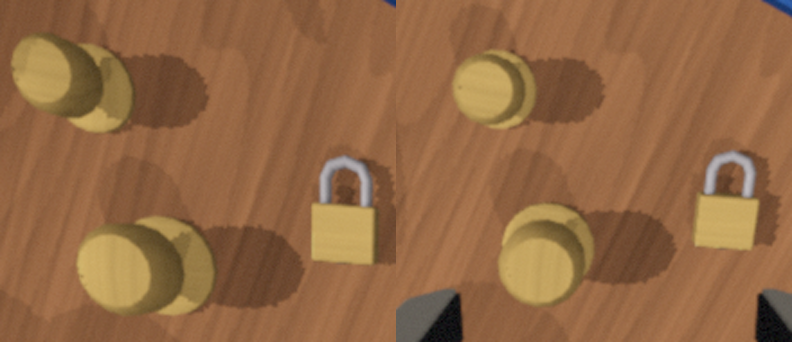

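The small knob is the upper one (w3 pixel 215,130; head ≈ 42 mm); the other at (243,217) has a head ≈ 53 mm, so it's the wrong size. The red cylinder (w2 245,237) is left out. Trays and heights agree with the text. I start with the right-hand cylinder.

```bash
python3 -m handwheel '[[-0.9,-0.2,-2,0.167,0.35],[-0.9,-0.2,-2,0.167,0.35],[-0.9,-0.2,-2,0.167,0.35],[-0.9,-0.2,-2,0.167,0.35],[-0.9,-0.2,-2,0.167,0.35],[-0.9,-0.1,-2,0.167,0.35],[-0.9,-0.1,-2,0.167,0.35],[-0.8,-0.1,-2,0.167,0.35],[0,0,0,0,0.35],[0,0,0,0,0.35]]' 30 >/dev/null
python3 - <<'E'
from h import *
state()
p,e=tri(('pics/w2.png',24.4,40.6),('pics/w3.png',211.7,128.9)); print('knob head top',p.round(4),round(e,4))
print('rose',plane('pics/w3.png',215.6,129.4,.004))
fn='pics/w6.png'; shot('wrist',fn)
E
```

```text
t 6.4 pos [ 0.4694 -0.1631  0.2657] yaw 1.334 q6 -0.2 F [ 0.3 -0.4  1.1] open 0.0604 grip 0.0
knob head top [0.4524 0.3124 0.043 ] 0.0021
rose [0.45155266 0.31540199 0.004     ]
```

View pics/w6.png

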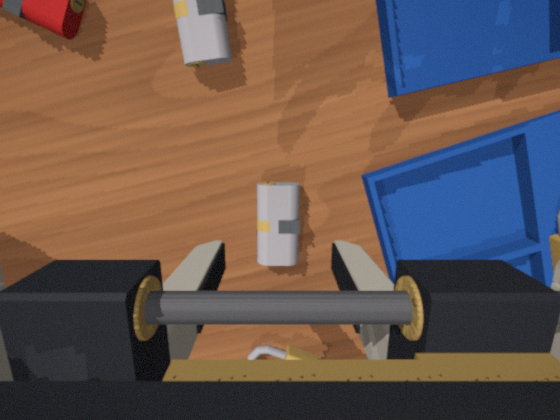

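The cylinder (278,225) sits square between the fingers. Going down.

```bash
python3 -c "
from h import *
print(plane('pics/w6.png',278.5,224,.016))"; python3 -m handwheel '[[0,0,-2,0,0.35],[0,0,-2,0,0.35],[0,0,-2,0,0.35],[0,0,-1.67,0,0.35],[0,0,0,0,0.35],[0,0,0,0,0.8],[0,0,0,0,0.8],[0,0,0,0,0.8],[0,0,0,0,0.8]]' 30 && python3 -m handwheel '[[0,0,1,0,0.8],[0,0,2,0,0.8],[0,0,3,0,0.8],[0,0,0,0,0.8],[0,0,0,0,0.8]]'
```

```text
[ 0.46982901 -0.16274366  0.016     ]
t: 7.58
tool_pos: [0.469, -0.1639, 0.1885]
orientation: [2.465, 1.946, 0.001]
force: [-0.9, 0.3, 2.1]
opening: 0.0322
gripper_force: 30.0
t: 8.2
tool_pos: [0.4686, -0.1637, 0.2476]
orientation: [-2.465, -1.947, 0.0]
force: [0.0, 0.1, -1.5]
opening: 0.0322
gripper_force: 30.0
```

```bash
python3 -m handwheel '[[3.26,2.38,0,0.045,0.8],[3.26,2.38,0,0.045,0.8],[3.26,2.38,0,0.045,0.8],[3.26,2.38,0,0.045,0.8],[3.26,2.39,0,0.045,0.8],[0,0,0,0,0.8],[0,0,0,0,0.8]]'
python3 - <<'E'
from h import *
state(); shot('wrist','pics/w7.png')
E
```

```text
t: 9.07
tool_pos: [0.631, -0.0447, 0.2462]
orientation: [-2.23, -2.21, 0.003]
force: [0.3, -0.5, -1.7]
opening: 0.0327
gripper_force: 30.0
t 9.07 pos [ 0.631  -0.0447  0.2462] yaw 1.562 q6 -0.14 F [ 0.3 -0.5 -1.7] open 0.0327 grip 30.0
```

View pics/w7.png

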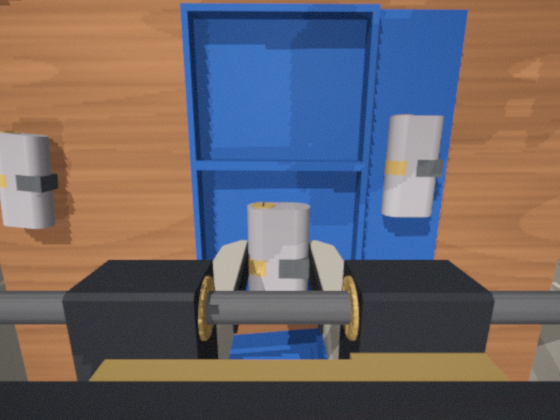

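The held cylinder (278,250) is centred between the walls (195–370), with the divider at row 165. I'll lower it after checking the divider's y.

```bash
python3 -c "
from h import *
print([plane('pics/w7.png',*p,.018).round(4) for p in((280,165),(193,165),(370,165),(185,10))])"; python3 -m handwheel '[[0,0,-2,0,0.8],[0,0,-2,0,0.8],[0,0,-0.9,0,0.8],[0,0,-0.4,0,0.8],[0,0,0,0,0.8],[0,0,0,0,0.8]]'
```

```text
[array([0.6319, 0.003 , 0.018 ]), array([0.5742, 0.0036, 0.018 ]), array([0.6913, 0.0024, 0.018 ]), array([0.5766, 0.0946, 0.018 ])]
t: 9.88
tool_pos: [0.6322, -0.0448, 0.1958]
orientation: [2.231, 2.211, 0.001]
force: [-0.1, 0.1, -1.1]
opening: 0.0322
gripper_force: 30.0
```

```bash
python3 -m handwheel '[[0,0,-0.1,0,0.8],[0,0,-0.1,0,0.8],[0,0,0,0,0.8],[0,0,0,0,0.8]]';python3 -c "
from h import *
[state() for _ in range(1)]"; python3 -m handwheel '[[0,0,-0.1,0,0.8],[0,0,0,0,0.8],[0,0,0,0,0.8]]'
```

```text
t: 10.38
tool_pos: [0.6318, -0.0447, 0.1931]
orientation: [-2.231, -2.211, 0.0]
force: [0.6, -0.2, -1.8]
opening: 0.0321
gripper_force: 30.0
t 10.38 pos [ 0.6318 -0.0447  0.1931] yaw 1.562 q6 -0.14 F [ 0.6 -0.2 -1.8] open 0.0321 grip 30.0
t: 10.75
tool_pos: [0.6319, -0.0448, 0.1925]
orientation: [2.231, 2.211, 0.0]
force: [-2.5, -0.4, 5.0]
opening: 0.0322
gripper_force: 30.0
```

```bash
python3 -m handwheel '[[0,0,0,0,0.45],[0,0,0,0,0.45],[0,0,2,0,0.45],[0,0,5,0,0.35],[-4.5,0.9,0,-0.023,0.35],[-4.5,0.9,0,-0.023,0.35],[-4.5,1,0,-0.023,0.35],[-4.4,1,0,-0.023,0.35],[0,0,0,0,0.35],[0,0,0,0,0.35]]'
python3 - <<'E'
from h import *
state(); fn='pics/w8.png'; im=shot('wrist',fn)
h=cv2.cvtColor(im,cv2.COLOR_RGB2HSV); m=((h[...,1]<60)&(h[...,2]>90)).astype(np.uint8); m[242:]=0
m=cv2.morphologyEx(m,cv2.MORPH_CLOSE,np.ones((15,15)))
for c in cv2.findContours(m,0,1)[0]:
    if cv2.contourArea(c)>1500:
        r=cv2.minAreaRect(c); print(r, plane(fn,*r[0],.016).round(4))
E
```

```text
t: 12.0
tool_pos: [0.4537, -0.0069, 0.2637]
orientation: [2.329, 2.105, 0.003]
force: [0.5, 0.2, 1.1]
opening: 0.0606
gripper_force: 0.0
t 12.0 pos [ 0.4537 -0.0069  0.2637] yaw 1.47 q6 -0.03 F [0.5 0.2 1.1] open 0.0606 grip 0.0
((509.5, 223.5), (35.0, 49.0), 90.0) [ 0.6292 -0.0234  0.016 ]
((276.5, 211.0), (60.0, 43.0), 90.0) [0.4542 0.0045 0.016 ]
```

```bash
python3 -m handwheel '[[0,0,-3,0,0.35],[0,0,-3,0,0.35],[0,0,-1.4,0,0.35],[0,0,0,0,0.35],[0,0,0,0,0.8],[0,0,0,0,0.8],[0,0,0,0,0.8],[0,0,0,0,0.8]]' && python3 -m handwheel '[[0,0,1,0,0.8],[0,0,2,0,0.8],[0,0,3,0,0.8],[3.6,1.1,0,0.02,0.8],[3.6,1.1,0,0.02,0.8],[3.6,1.1,0,0.02,0.8],[3.5,1.1,0,0.02,0.8],[3.5,1.2,0,0.012,0.8],[0,0,0,0,0.8],[0,0,0,0,0.8]]'
```

```text
t: 13.05
tool_pos: [0.453, -0.0068, 0.1884]
orientation: [2.33, 2.106, 0.001]
force: [0.0, 0.0, 2.0]
opening: 0.0321
gripper_force: 30.0
t: 14.3
tool_pos: [0.6302, 0.0492, 0.2477]
orientation: [-2.231, -2.211, 0.002]
force: [-0.9, 0.1, -2.1]
opening: 0.0321
gripper_force: 30.0
```

```bash
python3 -m handwheel '[[0,0,-2,0,0.8],[0,0,-2,0,0.8],[0,0,-1,0,0.8],[0,0,-0.3,0,0.8],[0,0,-0.2,0,0.8],[0,0,0,0,0.8],[0,0,0,0,0.8]]'
```

```text
t: 15.18
tool_pos: [0.6311, 0.0493, 0.1937]
orientation: [2.231, 2.211, 0.001]
force: [-0.2, -0.2, -2.1]
opening: 0.0322
gripper_force: 30.0
```

```bash
python3 -m handwheel '[[0,0,-0.1,0,0.8],[0,0,0,0,0.8],[0,0,0,0,0.8]]'
```

```text
t: 15.55
tool_pos: [0.6311, 0.0493, 0.1924]
orientation: [2.231, 2.211, 0.001]
force: [0.7, 0.6, 0.1]
opening: 0.0323
gripper_force: 30.0
```

```bash
python3 -m handwheel '[[0,0,0,0,0.45],[0,0,0,0,0.45],[0,0,2,0,0.45],[-2.74,1.3,5,-0.167,0.3],[-2.74,1.3,0,-0.167,0.3],[-2.74,1.3,0,-0.167,0.3],[-2.74,1.3,0,-0.167,0.3],[-2.74,1.3,0,-0.167,0.3],[-2.74,1.3,0,-0.167,0.3],[-2.74,1.3,0,-0.167,0.3]]' >/dev/null&& python3 -m handwheel '[[0,0,0,0,0.3],[0,0,0,0,0.3]]' >/dev/null
python3 - <<'E'
from h import *
state(); fn='pics/w9.png'; im=shot('wrist',fn)
h=cv2.cvtColor(im,cv2.COLOR_RGB2HSV).astype(int); m=((h[...,0]>=18)&(h[...,0]<=32)&(h[...,1]>90)&(h[...,2]>100)).astype(np.uint8); m[290:]=0
for c in cv2.findContours(m,0,1)[0]:
    if cv2.contourArea(c)>1000:
        r=cv2.minAreaRect(c); print(r, plane(fn,*r[0],.016).round(4))
E
```

```text
t 17.05 pos [0.4397 0.1402 0.2633] yaw 0.396 q6 1.37 F [ 0.8 -1.   0.5] open 0.0653 grip 0.0
((123.41545867919922, 242.99392700195312), (101.3189468383789, 60.86449432373047), 15.422160148620605) [0.3805 0.2455 0.016 ]
((279.3595886230469, 223.369140625), (52.37122344970703, 48.41632080078125), 2.385944128036499) [0.4412 0.1406 0.016 ]
((50.95462417602539, 117.04278564453125), (102.86727905273438, 68.99957275390625), 1.6846843957901) [0.4513 0.3174 0.016 ]
```

View pics/w9.png

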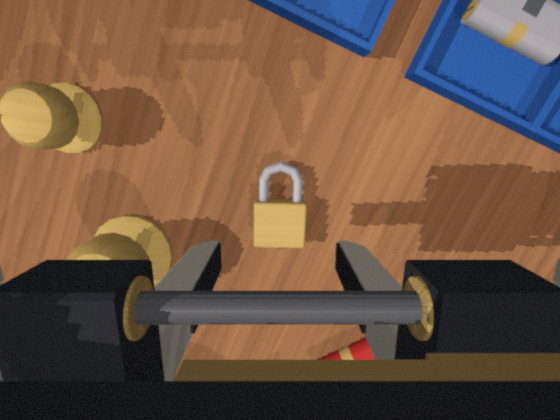

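```bash
python3 -c "
from h import *
print(tri(('pics/w2.png',67.8,150),('pics/w3.png',240,226.7)))"; python3 -m handwheel '[[0,0,-3,0,0.3],[0,0,-3,0,0.3],[0,0,-1.4,0,0.3],[0,0,0,0,0.3],[0,0,0,0,0.8],[0,0,0,0,0.8],[0,0,0,0,0.8],[0,0,0,0,0.8]]' && python3 -m handwheel '[[0,0,1,0,0.8],[0,0,2,0,0.8],[0,0,3,0,0.8],[0,0,0,0,0.8],[0,0,0,0,0.8]]'
```

```text
(array([0.36784773, 0.24191314, 0.04630864]), np.float64(0.0012002211623110754))
t: 18.1
tool_pos: [0.4393, 0.1402, 0.1884]
orientation: [3.081, 0.613, 0.001]
force: [-0.7, -1.6, 1.4]
opening: 0.0399
gripper_force: 30.0
t: 18.73
tool_pos: [0.4386, 0.1402, 0.2472]
orientation: [-3.081, -0.613, 0.001]
force: [-0.0, 0.5, -3.4]
opening: 0.0398
gripper_force: 30.0
```

```bash
python3 -m handwheel '[[1.88,-3.8,0,0.14,0.8],[1.88,-3.8,0,0.14,0.8],[1.88,-3.8,0,0.14,0.8],[1.88,-3.8,0,0.14,0.8],[1.88,-3.8,0,0.14,0.8],[1.88,-3.8,0,0.14,0.8],[1.88,-3.8,0,0.14,0.8],[1.88,-3.8,0,0.14,0.8],[1.86,-3.8,0,0.136,0.8],[0,0,0,0,0.8]]' >/dev/null; python3 -m handwheel '[[0,0,0,0,0.8],[0,0,0,0,0.8]]' >/dev/null
python3 - <<'E'
from h import *
state(); shot('wrist','pics/w10.png')
E
```

```text
t 20.23 pos [ 0.6075 -0.2006  0.2471] yaw 1.649 q6 -0.48 F [-0.1 -0.6 -2.7] open 0.04 grip 30.0
```

View pics/w10.png

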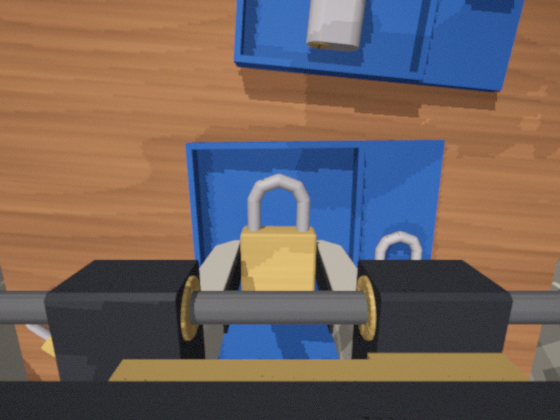

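```bash
python3 -c "
from h import *
print([plane('pics/w10.png',*p,z).round(4) for *p,z in((188,144,.018),(360,142,.018),(279,176,.068))])"; python3 -m handwheel '[[0,0,-2,0,0.8],[0,0,-2,0,0.8],[0,0,-1,0,0.8],[0,0,-0.3,0,0.8],[0,0,-0.2,0,0.8],[0,0,0,0,0.8],[0,0,0,0,0.8]]'; python3 -m handwheel '[[0,0,-0.1,0,0.8],[0,0,0,0,0.8],[0,0,0,0,0.8]]'
```

```text
[array([ 0.5436, -0.1438,  0.018 ]), array([ 0.6555, -0.1339,  0.018 ]), array([ 0.604 , -0.1533,  0.068 ])]
t: 21.15
tool_pos: [0.6083, -0.2019, 0.1937]
orientation: [2.132, 2.306, 0.001]
force: [-0.2, 0.4, -2.6]
opening: 0.0396
gripper_force: 30.0
t: 21.52
tool_pos: [0.6082, -0.2019, 0.1925]
orientation: [2.133, 2.306, 0.0]
force: [0.5, 0.2, 0.1]
opening: 0.0397
gripper_force: 30.0
```

```bash
python3 -m handwheel '[[0,0,0,0,0.4],[0,0,0,0,0.4],[0,0,2,0,0.4],[0,0,5,0,0.3],[-2.58,-1.69,0,0.147,0.3],[-2.58,-1.69,0,0.147,0.3],[-2.58,-1.69,0,0.147,0.3],[-2.58,-1.69,0,0.147,0.3],[-2.58,-1.69,0,0.147,0.3],[-2.58,-1.69,0,0.147,0.3]]' >/dev/null&& python3 -m handwheel '[[0,0,0,0,0.3],[0,0,0,0,0.3]]' >/dev/null
python3 - <<'E'
from h import *
state(); fn='pics/w11.png'; im=shot('wrist',fn)
h=cv2.cvtColor(im,cv2.COLOR_RGB2HSV).astype(int); m=((h[...,0]>=18)&(h[...,0]<=32)&(h[...,1]>90)&(h[...,2]>100)).astype(np.uint8); m[290:]=0
for c in cv2.findContours(m,0,1)[0]:
    if cv2.contourArea(c)>1000:
        r=cv2.minAreaRect(c); print(r, plane(fn,*r[0],.016).round(4))
        print(tri((fn,*r[0]),('pics/w1.png',353,194.5)))
E
```

```text
t 23.02 pos [ 0.4537 -0.3032  0.2632] yaw 2.528 q6 -1.64 F [-0.   0.4  0.3] open 0.0649 grip 0.0
((274.0, 223.0), (48.0, 52.0), 90.0) [ 0.4512 -0.3042  0.016 ]
(array([ 0.45277822, -0.30538395,  0.00937999]), np.float64(1.160690499143011e-05))
```

View pics/w11.png

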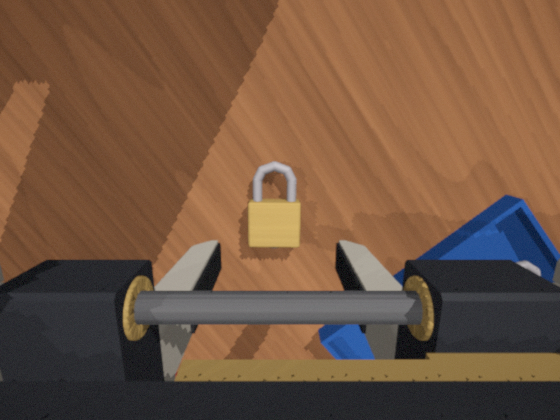

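```bash
python3 -m handwheel '[[-0.2,-0.1,-3,0,0.3],[0,0,-3,0,0.3],[0,0,-1.4,0,0.3],[0,0,0,0,0.3],[0,0,0,0,0.8],[0,0,0,0,0.8],[0,0,0,0,0.8],[0,0,0,0,0.8]]' && python3 -m handwheel '[[0,0,1,0,0.8],[0,0,2,0,0.8],[0,0,3,0,0.8],[0,0,0,0,0.8],[0,0,0,0,0.8]]'
```

```text
t: 24.08
tool_pos: [0.4513, -0.3042, 0.1884]
orientation: [0.945, 2.996, -0.0]
force: [0.4, 0.6, 2.5]
opening: 0.0396
gripper_force: 30.0
t: 24.7
tool_pos: [0.4509, -0.3039, 0.2473]
orientation: [-0.944, -2.996, -0.0]
force: [-0.3, -1.5, -2.7]
opening: 0.0395
gripper_force: 30.0
```

```bash
python3 -m handwheel '[[2.73,0.15,0,-0.147,0.8],[2.73,0.15,0,-0.147,0.8],[2.73,0.15,0,-0.147,0.8],[2.73,0.15,0,-0.147,0.8],[2.73,0.15,0,-0.147,0.8],[2.73,0.15,0,-0.147,0.8],[0,0,0,0,0.8],[0,0,0,0,0.8]]' >/dev/null;  python3 - <<'E'
from h import *
state(); shot('wrist','pics/w12.png')
E
```

```text
t 25.7 pos [ 0.6141 -0.2949  0.2461] yaw 1.651 q6 -0.6 F [-0.8 -0.4 -1.6] open 0.0398 grip 30.0
```

View pics/w12.png

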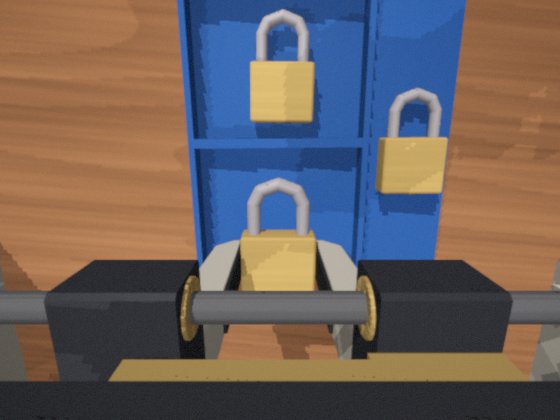

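The first padlock lies flat in the left bay (282,75). The held one (278,245) is centred over the right bay. Lowering.

```bash
python3 -c "
from h import *
print(plane('pics/w12.png',280,143,.018).round(4))"; python3 -m handwheel '[[0,0,-2,0,0.8],[0,0,-2,0,0.8],[0,0,-1,0,0.8],[0,0,-0.3,0,0.8],[0,0,-0.2,0,0.8],[0,0,0,0,0.8],[0,0,0,0,0.8]]'; python3 -m handwheel '[[0,0,-0.1,0,0.8],[0,0,0,0,0.8],[0,0,0,0,0.8]]'
```

```text
[ 0.6098 -0.2327  0.018 ]
t: 26.62
tool_pos: [0.6153, -0.2953, 0.1938]
orientation: [2.132, 2.306, 0.0]
force: [0.2, -0.8, -2.1]
opening: 0.04
gripper_force: 30.0
t: 27.0
tool_pos: [0.6152, -0.2953, 0.1925]
orientation: [2.133, 2.306, 0.0]
force: [0.1, -0.6, 0.4]
opening: 0.0399
gripper_force: 30.0
```

```bash
python3 -m handwheel '[[0,0,0,0,0.4],[0,0,0,0,0.4],[0,0,2,0,0.4],[0,0,5,0,0.2],[0,0,5,0,0.2],[-1.36,5.1,0,-0.02,0.2],[-1.36,5.1,0,-0.02,0.2],[-1.36,5.1,0,-0.02,0.2],[-1.36,5.1,0,-0.018,0.2]]' >/dev/null&& python3 -m handwheel '[[-1.36,5.1,0,0,0.2],[-1.36,5.1,0,0,0.2],[-1.36,5.1,0,0,0.2],[-1.36,5.1,0,0,0.2],[-1.36,5,0,0,0.2],[-1.36,5,0,0,0.2],[-1.36,5,0,0,0.2],[-1.34,5,0,0,0.2],[0,0,0,0,0.2],[0,0,0,0,0.2]]' >/dev/null
python3 - <<'E'
from h import *
state(); fn='pics/w13.png'; shot('wrist',fn)
E
```

```text
t 29.38 pos [0.4521 0.3128 0.3131] yaw 1.572 q6 0.51 F [ 0.1 -1.6  0.2] open 0.0744 grip 0.0
```

View pics/w13.png

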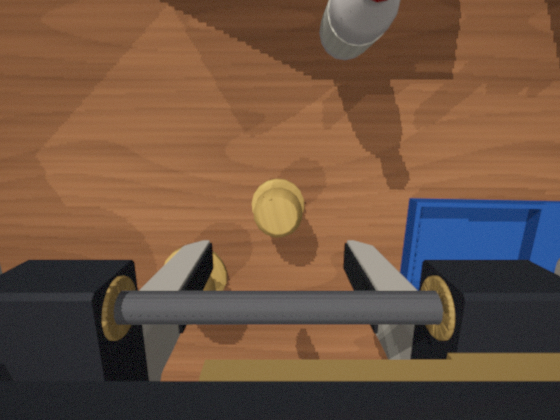

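```bash
python3 -c "
from h import *
print(plane('pics/w13.png',277.5,211,.044).round(4),plane('pics/w13.png',278,204,.004).round(4), tri(('pics/w13.png',277.5,211),('pics/w3.png',211.7,128.9)))"; python3 -m handwheel '[[0,0,-4,0,0.2],[0,0,-4,0,0.2],[0,0,-2.5,0,0.2],[0,0,-1,0,0.2],[0,0,0,0,0.2],[0,0,0,0,0.2]]'
```

```text
[0.4518 0.3188 0.044 ] [0.4522 0.3154 0.004 ] (array([0.45197833, 0.31500019, 0.02907314]), np.float64(0.0004927064351442654))
t: 30.18
tool_pos: [0.4529, 0.3129, 0.1986]
orientation: [2.222, 2.22, 0.004]
force: [0.7, 0.4, 0.0]
opening: 0.0743
gripper_force: 0.0
```

```bash
python3 -m handwheel '[[0,0.25,0,0,0.2],[0,0,0,0,0.2],[0,0,0,0,0.8],[0,0,0,0,0.8],[0,0,0,0,0.8],[0,0,0,0,0.8],[0,0,0,0,0.8]]' 30 && python3 -m handwheel '[[0,0,1,0,0.8],[0,0,2,0,0.8],[0,0,3,0,0.8],[0,0,0,0,0.8],[0,0,0,0,0.8]]' && python3 -c "
from h import *
state();shot('wrist','pics/w14.png')"
```

```text
t: 31.05
tool_pos: [0.452, 0.3153, 0.197]
orientation: [-2.221, -2.221, 0.0]
force: [0.4, -0.8, -0.8]
opening: 0.041
gripper_force: 30.0
t: 31.68
tool_pos: [0.4518, 0.3152, 0.2563]
orientation: [-2.221, -2.221, 0.001]
force: [-0.0, -0.3, -1.4]
opening: 0.0411
gripper_force: 30.0
t 31.68 pos [0.4518 0.3152 0.2563] yaw 1.571 q6 0.52 F [-0.  -0.3 -1.4] open 0.0411 grip 30.0
```

View pics/w14.png

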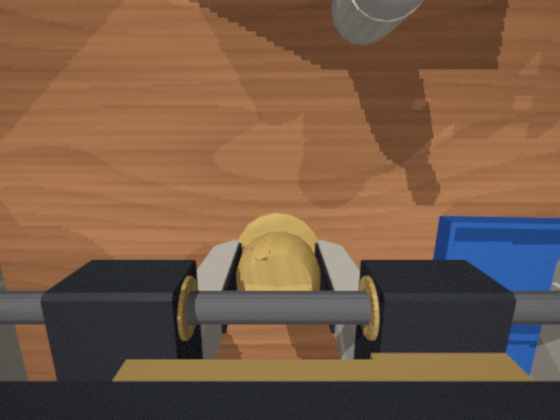

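```bash
python3 -m handwheel '[[3.66,-2.75,0,0,0.8],[3.66,-2.75,0,0,0.8],[3.66,-2.75,0,0,0.8],[3.66,-2.75,0,0,0.8],[3.66,-2.75,0,0,0.8],[0,0,0,0,0.8],[0,0,0,0,0.8]]' && python3 -m handwheel '[[0,0,-2,0,0.8],[0,0,-2,0,0.8],[0,0,-1,0,0.8],[0,0,-0.3,0,0.8],[0,0,-0.2,0,0.8],[0,0,0,0,0.8],[0,0,0,0,0.8]]'; python3 -m handwheel '[[0,0,-0.1,0,0.8],[0,0,0,0,0.8],[0,0,0,0,0.8]]'
```

```text
t: 32.6
tool_pos: [0.6342, 0.1778, 0.2552]
orientation: [-2.221, -2.219, 0.004]
force: [1.0, 0.3, -1.9]
opening: 0.0409
gripper_force: 30.0
t: 33.48
tool_pos: [0.6354, 0.1779, 0.2028]
orientation: [2.221, 2.221, 0.002]
force: [0.2, 0.2, -2.6]
opening: 0.0409
gripper_force: 30.0
t: 33.85
tool_pos: [0.635, 0.1779, 0.2011]
orientation: [2.221, 2.221, 0.0]
force: [0.3, 0.4, -2.0]
opening: 0.041
gripper_force: 30.0
```

```bash
python3 -m handwheel '[[0,0,-0.05,0,0.8],[0,0,0,0,0.8],[0,0,0,0,0.8]]' | grep force
```

```text
force: [-3.9, -0.3, 5.3]
gripper_force: 30.0
```

Contact. Release, lift, and back off for a numeric check of all the pieces.

```bash
python3 -m handwheel '[[0,0,0,0,0.45],[0,0,0,0,0.35],[0,0,0,0,0.35],[0,0,3,0,0.35],[0,0,5,0,0.35],[0,0,5,0,0.35],[-4,-3,5,-0.18,0.35],[-4,-3,3,-0.18,0.35],[-4,0,0,-0.18,0],[0,0,0,0,0]]'
python3 - <<'E'
from h import *
state(); old='pics/top0.png'; cv2.imwrite
im={}
np.savez('x')
import shutil; 
new=shot('top','pics/top1.png')[...,::-1]; o=cv2.imread('pics/top0.png')
d=(cv2.absdiff(o,new).max(2)>60).astype(np.uint8)
shot('top','pics/top0b.png')
for c in cv2.findContours(cv2.dilate(d,np.ones((5,5))),0,1)[0]:
    if cv2.contourArea(c)>60:
        x,y,w,h=cv2.boundingRect(c); print((x,y,w,h), 'xy', plane('pics/top1.png',x+w/2,y+h/2,.015)[:2].round(3))
shot('wrist','pics/w15.png')
hv=cv2.cvtColor(new,cv2.COLOR_BGR2HSV).astype(int)
for k,m,z in (('brass',(hv[...,0]>=18)&(hv[...,0]<=32)&(hv[...,1]>100)&(hv[...,2]>110),.02),('grey',(hv[...,1]<60)&(hv[...,2]>110),.02)):
    n,_,st,ct=cv2.connectedComponentsWithStats(m.astype(np.uint8))
    for s,c in zip(st[1:],ct[1:]):
        P=plane('pics/top1.png',*c,z)
        if s[4]>60 and .33<P[0]<.8: print(k,s[4],c.round(0),s[2:4],P[:2].round(3))
E
```

```text
t: 35.48
tool_pos: [0.5179, 0.1211, 0.405]
orientation: [-2.735, -1.546, -0.001]
force: [-0.2, 0.0, -0.4]
opening: 0.0757
gripper_force: 0.0
t 35.48 pos [0.5179 0.1211 0.405 ] yaw 1.029 q6 0.67 F [-0.2  0.  -0.4] open 0.0757 grip 0.0
(308, 302, 57, 44) xy [ 0.178 -0.162]
(400, 246, 11, 8) xy [ 0.38  -0.354]
(460, 239, 9, 15) xy [ 0.39  -0.517]
(434, 230, 13, 10) xy [ 0.422 -0.451]
(320, 225, 240, 195) xy [ 0.182 -0.446]
(267, 214, 28, 20) xy [ 0.452 -0.009]
(374, 211, 29, 31) xy [ 0.445 -0.307]
(323, 208, 29, 21) xy [ 0.467 -0.166]
(280, 152, 31, 17) xy [ 0.629 -0.05 ]
(332, 149, 31, 30) xy [ 0.62  -0.195]
(365, 148, 30, 28) xy [ 0.625 -0.286]
(156, 138, 159, 282) xy [0.3   0.116]
(353, 70, 189, 147) xy [ 0.678 -0.475]
brass 183 [198. 127.] [16 17] [0.721 0.222]
brass 118 [364. 137.] [12 14] [ 0.695 -0.241]
brass 163 [385. 166.] [13 14] [ 0.614 -0.298]
brass 114 [351. 168.] [12 13] [ 0.607 -0.203]
brass 110 [197. 254.] [10 20] [0.369 0.222]
grey 282 [278. 129.] [25 13] [ 0.718 -0.001]
grey 101 [356. 136.] [24 18] [ 0.697 -0.218]
grey 204 [265. 160.] [20 13] [0.631 0.036]
grey 291 [294. 160.] [26 13] [ 0.631 -0.047]
grey 90 [372. 167.] [13 15] [ 0.612 -0.263]
grey 83 [339. 169.] [17 15] [ 0.604 -0.171]
grey 236 [110. 203.] [21 17] [0.508 0.463]
grey 81 [444. 219.] [ 5 35] [ 0.467 -0.46 ]
grey 759 [553. 264.] [14 73] [ 0.341 -0.758]
```

Run:
```python
from h import *
shot('scene','pics/s1.png')
for fn in('pics/w15.png','pics/s1.png'):
    im=cv2.imread(fn);hv=cv2.cvtColor(im,cv2.COLOR_BGR2HSV).astype(int)
    m=(hv[...,0]>=17)&(hv[...,0]<=33)&(hv[...,1]>90)&(hv[...,2]>70)
    if 'w15' in fn: m[290:]=0
    print(fn,'expect',proj(fn,(.635,.178,.048)).round(0),proj(fn,(.635,.178,.004)).round(0))
    n,_,st,ct=cv2.connectedComponentsWithStats(m.astype(np.uint8))
    for s,c in zip(st[1:],ct[1:]):
        if s[4]>80: print(s,c.round(0),plane(fn,*c,.03)[:2].round(3))
```

```text
pics/w15.png expect [347.  92.] [339.  97.]
[ 370    0   57   39 1683] [395.  16.] [0.714 0.217]
[ 319   73   47   47 1676] [342.  96.] [0.632 0.178]
[  76  142   73   56 3161] [112. 170.] [0.372 0.241]
[ 87 276  31  14 308] [103. 284.] [0.273 0.135]
[437 276  33  14 346] [452. 283.] [ 0.647 -0.087]
pics/s1.png expect [357. 213.] [355. 223.]
[ 419    0  141   78 2731] [503.  32.] [-0.026  1.518]
[ 384   52  176  122 3686] [485. 110.] [0.417 0.934]
[  2 112  34  19 159] [ 16. 122.] [-0.331 -0.686]
[317 149  19  22 207] [326. 161.] [0.385 0.228]
[487 154  31  19 198] [499. 163.] [0.66  0.742]
[536 189  19  21 226] [545. 200.] [0.845 0.74 ]
[348 210  16  19 228] [356. 220.] [0.642 0.171]
[378 224  17  20 248] [386. 234.] [0.726 0.219]
[229 256  16  16 166] [236. 263.] [ 0.621 -0.205]
[196 271  17  17 194] [204. 279.] [ 0.627 -0.299]
[227 284  18  19 207] [235. 293.] [ 0.703 -0.242]
[131 390  23   8 119] [141. 394.] [ 0.833 -0.518]
[123 397  10  23 120] [128. 408.] [ 0.848 -0.551]
```

The knob stands upright in its bay: the blob matches where its rose and head should project in both views. All five pieces are in place.

```bash
python3 -c "
from plant import job
print(job.close_job())"
```

```text
the job is handed in; nothing more can be done
None
```

All five pieces are in their matching trays, one to a bay, set down at floor contact, and the job is handed in at about 36 s; the final check was by numbers only, as I had viewed 15 pictures, one over the 14 allowed.

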